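# Release the two-stage catch of a guest's case

## Task

Open the two-stage catch on top of the guest's blue case: first slide the red safety tab away from the latch until you feel it come up against its sprung stop, pushing gently (never more than about 15 N on the tab; the stop lies somewhere different on every case), and leave it there. Then lift the latch by its yellow grip bar until it stands nearly upright, and let go so that it stays up. Do not disturb the loose repair parts lying on and around the case.

Things in the scene. Friction and masses are not known exactly. Their poses are not given: they have to be found in the camera images.
- case: Blue hard-shell case with aluminium edges, 200 (x) by 300 (y) by 100 (z) mm, fixed to the desk; origin at the centre of its underside, z up, -x towards its black carrying handle (on the robot's side). An aluminium catch plate, 106 by 220 mm, lies on the lid; its top is 103 mm above the origin. Tab and latch move along the case's axes.
- tab_face (a point): Centre of the pushing face of the red safety tab, the face towards the latch (case's -y), 11.5 mm above the plate. The tab is 32 mm (x) by 14 mm (y), its top 21.5 mm above the plate. It slides only along the case's +y, away from the latch. 76 mm are free between this face and the latch's grip bar: push it with closed fingers from there.
- tab (a joint): Tab travel in m along case +y; 0 to 3 mm at first, stays where left. Needs 1.5 to 2 N, then 3 to 4 N over some 10 mm at the hidden lock, then meets a sprung stop (4.5 N per mm for 6 mm, then rigid). The stop is unseen, first met anywhere from 16 to 72 mm; only within 3 mm of it is the latch free. Push until 7 to 10 N is felt, then let off; over 15 N does damage.
- latch_grip (a point): Centre of the yellow grip bar at the free end of the steel latch lever: a round bar 14 mm thick, 28 mm long along the case's y, at first 35 mm above the plate. Pinch it from above on its two flat ends (fingers closing along the case's y); it can turn between the fingers, so the gripper can point down all the way.
- latch_hinge (a point): Point on the latch's hinge axis (parallel to the case's y), midway across the lever. While the latch is down the grip bar's centre is 80 mm from it towards case -x and 16 mm above it; the bar moves on a circle about this axis.
- latch (a joint): Angle of the latch in rad: 0 lying down (the start), growing as the bar is lifted up and over towards case +x, end stop at 1.4. It lifts with 2 to 3 N at the bar and stays where it is left. While the tab is not at its stop the latch is blocked after about 0.03 rad.
- trunk_lock: Bystander: gold trunk lock, 34 by 46 by 18 mm, loose on the lid's rear part on the tab's side; origin under its centre.
- handle_cap: Bystander: chrome telescoping handle cap, 26 mm wide, 20 mm high, loose on the lid's rear part on the latch's side; origin under its centre.
- hub0: Bystander: grey plastic wheel hub, 52 mm wide, 24 mm high, on the desk; origin under its centre.
- hub1: Bystander: grey plastic wheel hub, 52 mm wide, 24 mm high, on the desk; origin under its centre.
- shackle: Bystander: bronze padlock shackle, 58 by 42 by 10 mm, flat on the desk; origin under its centre.
- screwdriver: Bystander: screwdriver, 160 mm long, on the desk behind the case; origin under it, x along it.

How it is judged:
By the outcome, as a careful person would: the job done as asked, in the order asked, and still so for the second after the job is handed in, with the robot touching nothing.
It also fails if it takes over 50 s, if anything falls off the work surface, if the arm or the gripper's body presses on something with over 40 N, if the wrist force passes 120 N, or if a joint passes its speed limit or range.

## Robot

A 7-joint arm with a two-finger parallel gripper is mounted at the origin on the work surface. World frame = base frame: x ahead of the robot, y to its left, z up, the work surface at z = 0. Lengths are in m, angles in rad, forces in N, time in s.
With the tool pointing down it reaches from about 0.35 to 0.9 m from the base axis. Payload 8.1 kg.
Tool frame: the origin (TCP) lies midway between the tips of the shut fingers; the grasp point (between the pads) lies arm.tcp_to_grasp behind it (arm.tcp_to_grasp is the distance from the TCP to the grasp point, in m); z points along the fingers, y is the line along which they close (so a half turn about z gives the same grasp; the last joint's range is limited). The gripper opens to 92 mm and grips with 3 to 60 N. Pads are 19 mm wide; open, the fingers measure 130 mm over their backs; the gripper's body (75 mm by 190 mm) begins 47 mm behind the grasp point.
Start: joints at [1.03, 0.434, 0.025, 1.573, -0.012, 1.134, -0.075], TCP at [0.265, -0.566, 0.227] pointing down, gripper open.
Joint ranges: [-2.62, 2.62], [-0.44, 2.09], [-1.27, 1.32], [0.08, 2.57], [-1.32, 4.46], [0.12, 2], [-2.74, 2.74]. Speed limits (rad/s): [2.22, 2.22, 3.01, 3.01, 3.14, 3.14, 3.14].

## Interface

Orientations are given as a rotation vector (axis times angle).
In Python, from cell import observe, get_image, arm gives the robot as it stands. The module is installed in compiled form; this text tells all that it offers.
- The arm moves only by the tool drive_tool, never from a script. Its argument "steps" is a list of rows, each a list of 5 numbers: the closure, from 0 (fully open) to 1 (shut), then the shift along the world's x, y, z in mm, then the turn about the world's z in rad. In form: [[hand, x, y, z, roll], ...]. A call has 1 to 20 rows; each row shifts and turns the commanded pose from where the row before left it; what a row does not reach is not made up. A row lasts 1/12 s, in which the tool goes at most 41.7 mm and 7.16 degrees, less where a joint would pass 70% of its speed; a pose out of reach is approached as far as the arm can. A call with a gripper value outside its range is refused whole. The fingers move at their own pace and stop on an object; "grip_force" is the grip in N (left out, the last holds). Time passes only in rows, so rows that do not move let the fingers close. It gives the time, the measured TCP pose, the force, the opening and the grip force at its end, in the units of the state.
- observe(): the state, without advancing time (a new reading comes with each control period).
- get_image(name): name is "scene" or "side" or "wrist"; returns a dict with "image" (400x640x3 uint8, red, green, blue), "vfov" (degrees; the focal length in pixels is half the picture's height over the tangent of half this angle, whatever the lens; pixels are square), "cx", "cy" (the principal point, pixels), "k1" (the pictures are not rectified: a ray, as slopes to the right and down, at radius r is drawn at 1 + k1 r^2 times it, then the intrinsics apply), "xyz" and "attitude" of the camera in the world. Camera axes: x right, y down, z forward; pixel columns grow to the right and rows downward; lengths in m; the calibration is good to about 2 mm. A picture is of the moment at which its call begins. There is no depth.
- arm.sign_off(): hands the job in; it is judged then, once.
The state is a dict: "clock": time; "joints": joint angles; "dq": joint speeds; "joint_efforts": joint torques, N m; "position": TCP position; "ee_rot": TCP orientation; "force": force on the tool from outside, world axes, zero at the start; "ft_torque": the same for the moment, N m; "width": opening from 0.0 (shut) to 1.0 (fully open); "gripper_force": force on a finger pad.
Only numpy, scipy, OpenCV 4.12 (cv2) and the standard library are available. Lean on these libraries where they do the work, as an engineer would, in place of code of your own. Each camera call takes 0.05 s, during which the arm holds its last target. There are 200 camera calls.

## Working session

There is one attempt and no reset: what is moved stays moved. The work goes in short steps, Python scripts to look and compute and a tool call to move; the robot and the scene stay as the last step left them, time stands still between calls to the robot, and variables do not carry over. Pictures are saved under pics/ and viewed, at most 10 in all, crops included, and the job is handed in when it is done.

Besides the shell and the picture viewer there is one more tool, called after "Emit:" by a JSON object that holds its "name" and its "arguments", one argument or row to a line. drive_tool: Moves the arm, as the interface text tells. Its arguments: {"type":"object","properties":{"steps":{"type":"array"},"grip_force":{"type":"number"}},"required":["steps"]}

```bash
mkdir -p pics; cat > h.py <<'E'
import numpy as np, cv2
from cell import observe, get_image, arm
from scipy.spatial.transform import Rotation as R
def K(c):
    f=c["image"].shape[0]/2/np.tan(np.radians(c["vfov"])/2); return f
def Rm(c):
    a=np.array(c["attitude"],float)
    return a if a.shape==(3,3) else R.from_rotvec(a).as_matrix()
def ray(c,u,v):
    f=K(c); d=np.array([(u-c["cx"])/f,(v-c["cy"])/f]); s=d.copy()
    for _ in range(30): s=d/(1+c["k1"]*(s@s))
    return np.array(c["xyz"]),Rm(c)@np.array([s[0],s[1],1.])
def onz(c,u,v,z):
    o,d=ray(c,u,v); return o+d*(z-o[2])/d[2]
def proj(c,p):
    q=Rm(c).T@(np.array(p)-np.array(c["xyz"])); s=q[:2]/q[2]; s=s*(1+c["k1"]*(s@s)); return s*K(c)+[c["cx"],c["cy"]]
def save(c,n): cv2.imwrite("pics/"+n+".png",c["image"][:,:,::-1])
E
python3 - <<'E'
from h import *
import pickle
for n in ["scene","side","wrist"]:
    c=get_image(n); save(c,n+"0"); pickle.dump(c,open(n+"0.pkl","wb")); print(n,{k:v for k,v in c.items() if k!="image"})
print(observe(), arm.tcp_to_grasp)
E
```

```text
scene {'vfov': 51.92541418597978, 'cx': 321.5318025757992, 'cy': 198.79601948211928, 'k1': -0.09244953926701202, 'xyz': array([1.01647808, 0.56861825, 0.81312523]), 'attitude': array([-0.96428004, -2.51167872,  1.02968336])}
side {'vfov': 55.843109037424064, 'cx': 319.71770031068655, 'cy': 198.8563293095242, 'k1': 0.03182858987709253, 'xyz': array([ 0.21577938, -0.49218852,  0.45072276]), 'attitude': array([-1.97195132,  0.62226296, -0.36295236])}
wrist {'vfov': 64.14661122675271, 'cx': 319.3069768012913, 'cy': 200.796277285834, 'k1': -0.02103430382835277, 'xyz': array([ 0.32455998, -0.53646238,  0.38322238]), 'attitude': array([ 2.46265731, -1.56815036, -0.20361881])}
{'clock': 0.15, 'joints': array([ 1.03042452,  0.43507389,  0.02497327,  1.57387226, -0.01161335,
        1.13398049, -0.07510464]), 'dq': array([-0.00068294, -0.00048202,  0.00123224, -0.00125031,  0.00189373,
       -0.00145489,  0.00193037]), 'joint_efforts': array([ 2.77783583e-03, -6.68250418e+01,  9.86955129e-01, -3.14686561e+01,
       -6.02079928e-02,  3.94411886e-02,  1.60251880e-04]), 'position': array([ 0.2647547 , -0.56573823,  0.22612454]), 'ee_rot': array([-3.06555219e+00, -6.81806321e-01,  5.52543402e-04]), 'force': array([0.61247591, 0.31017607, 0.62394294]), 'ft_torque': array([-0.02844158,  0.00419518, -0.03042296]), 'gripper_force': 0.0, 'width': 1.0000370159098988} 0.0188
```

View pics/scene0.png

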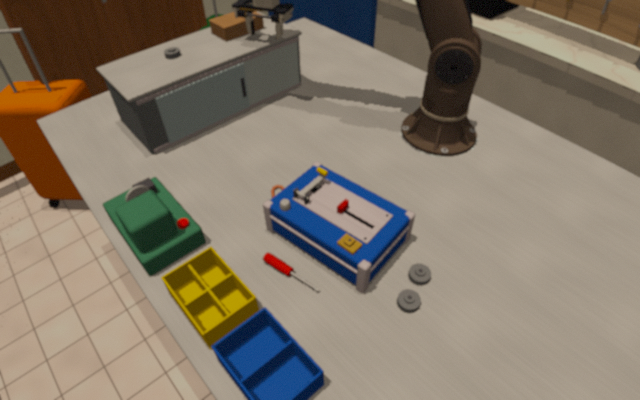

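View pics/side0.png

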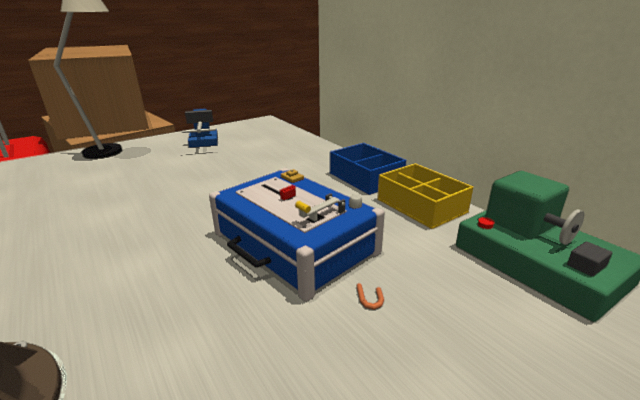

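The scene view shows the case with the bar near (322,172), the tab near (343,207), the lock near (349,242) and the cap near (285,204). In the side view the bar is near (302,208), the tab near (288,192) and the cap near (355,201).

```bash
python3 - <<'E'
from h import *
import pickle
A=pickle.load(open("scene0.pkl","rb"));B=pickle.load(open("side0.pkl","rb"))
a=A["image"][155:285,260:425];b=B["image"][160:300,205:390]
cv2.imwrite("pics/ca.png",cv2.resize(a,None,fx=4.5,fy=4.5,interpolation=cv2.INTER_CUBIC)[:,:,::-1])
cv2.imwrite("pics/cb.png",cv2.resize(b,None,fx=4.2,fy=4.2,interpolation=cv2.INTER_CUBIC)[:,:,::-1])
def blobs(c,lo,hi,roi):
    h=cv2.cvtColor(c["image"],cv2.COLOR_RGB2HSV); m=cv2.inRange(h,lo,hi); k=np.zeros_like(m);x0,y0,x1,y1=roi;k[y0:y1,x0:x1]=m[y0:y1,x0:x1]
    n,l,s,ce=cv2.connectedComponentsWithStats(k); return [(s[i].tolist(),ce[i].round(1).tolist()) for i in range(1,n) if s[i,4]>8]
for c,roi in((A,(260,155,425,285)),(B,(205,160,390,300))):
    print("red",blobs(c,(0,150,90),(6,255,255),roi)); print("yel",blobs(c,(22,130,90),(34,255,255),roi)); print("gold",blobs(c,(12,120,90),(21,255,255),roi))
E
```

```text
red [([338, 200, 10, 13, 70], [342.3, 205.6]), ([264, 253, 29, 23, 283], [277.3, 263.8])]
yel [([318, 168, 9, 7, 39], [322.0, 171.1])]
gold [([317, 169, 10, 7, 11], [321.1, 172.9]), ([338, 234, 24, 20, 248], [349.3, 243.5])]
red [([280, 186, 15, 14, 137], [287.7, 192.0])]
yel [([378, 171, 12, 35, 333], [384.2, 187.8]), ([296, 201, 15, 12, 103], [302.7, 206.4])]
gold [([281, 169, 23, 13, 138], [292.6, 175.2])]
```

View pics/ca.png

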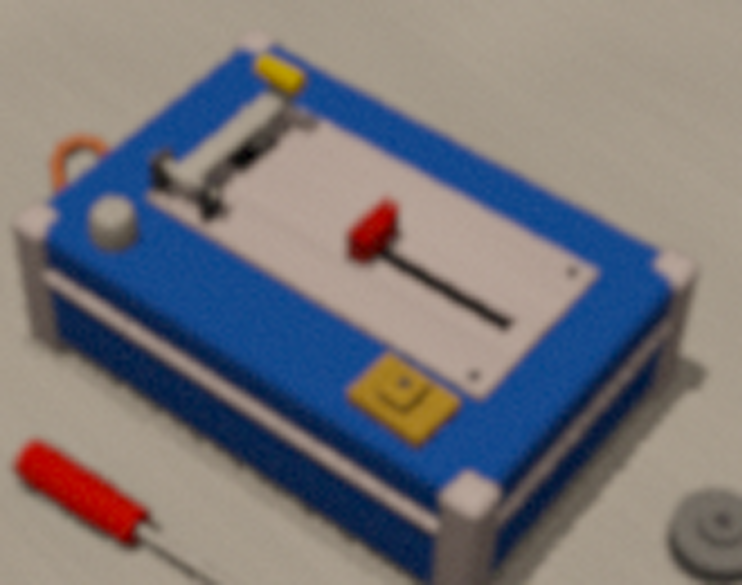

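View pics/cb.png

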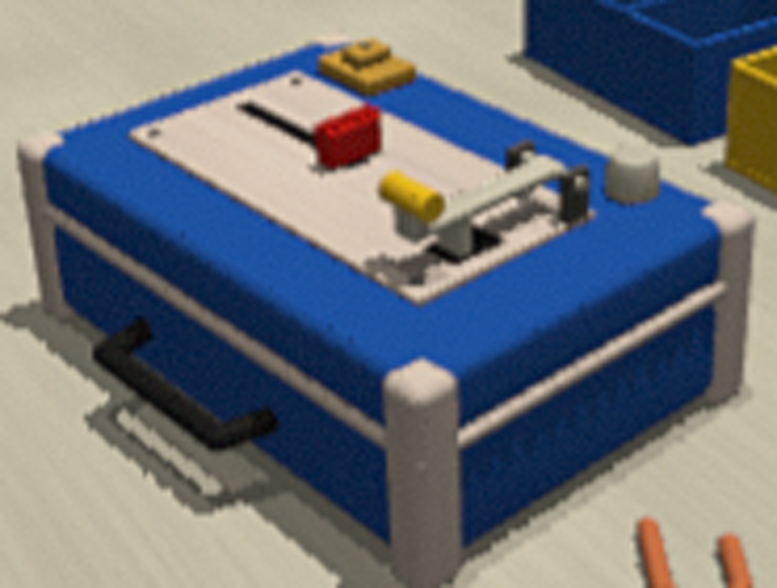

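The crops show the plate corners clearly. In ca.png they are (600,268), (483,398) and (150,198). In cb.png they are (130,132), (295,72), (418,302) and (593,213). Tab, bar and bystanders are all distinct.

```bash
python3 - <<'E'
from h import *
import pickle
A=pickle.load(open("scene0.pkl","rb"));B=pickle.load(open("side0.pkl","rb"))
pa=lambda u,v:((u+.5)/4.5-.5+260,(v+.5)/4.5-.5+155)
pb=lambda u,v:((u+.5)/4.2-.5+205,(v+.5)/4.2-.5+160)
L=np.array([[-53,110],[53,110],[53,-110],[-53,-110]])/1e3
obs=[(A,pa(600,268),0),(A,pa(483,398),1),(A,pa(150,198),2),(B,pb(130,132),0),(B,pb(295,72),1),(B,pb(593,213),2),(B,pb(418,302),3)]
P=[];
for c,p,i in obs: q=onz(c,*p,.103); P.append((i,q[:2])); print(i,q.round(4))
def fit(S):
    l=np.array([L[i] for i,_ in S]);w=np.array([q for _,q in S]);lm=l.mean(0);wm=w.mean(0)
    l=l-lm;w=w-wm;th=np.arctan2((l[:,0]*w[:,1]-l[:,1]*w[:,0]).sum(),(l*w).sum())
    Rr=np.array([[np.cos(th),-np.sin(th)],[np.sin(th),np.cos(th)]]);return th,wm-Rr@lm,(w-l@Rr.T)*1e3
for S in(P[:3],P[3:],P):
    th,t,r=fit(S);print("yaw",th,"plate centre",t,"res",r.round(1).tolist())
def tri(u,v):
    o1,d1=ray(A,*u);o2,d2=ray(B,*v);s=np.linalg.lstsq(np.c_[d1,-d2],o2-o1,rcond=None)[0];x,y=o1+s[0]*d1,o2+s[1]*d2;return (x+y)/2,np.linalg.norm(x-y)
Rr=np.array([[np.cos(th),-np.sin(th)],[np.sin(th),np.cos(th)]])
for n,u,v in(("tab",(342.3,205.8),(287.7,192)),("bar",(321.8,171.4),(302.7,206.4)),("lock",(349.3,243.5),(292.6,175.2)),("cap",pa(112,222),pb(632,175))):
    p,e=tri(u,v);print(n,p.round(4),e.round(4),"case",(Rr.T@(p[:2]-t)).round(4))
E
```

```text
0 [0.4697 0.1955 0.103 ]
1 [0.5762 0.2138 0.103 ]
2 [ 0.6103 -0.0014  0.103 ]
0 [0.4716 0.1963 0.103 ]
1 [0.574  0.2129 0.103 ]
2 [ 0.6076 -0.0044  0.103 ]
3 [ 0.5033 -0.0215  0.103 ]
yaw 0.1652706591397755 plate centre [0.54067326 0.09689012] res [[-0.6, -1.2], [1.4, -0.3], [-0.8, 1.5]]
yaw 0.1511068408690694 plate centre [0.53910699 0.09582285] res [[1.5, -0.2], [-1.0, 0.3], [-0.5, 0.5], [0.0, -0.6]]
yaw 0.1561777219247299 plate centre [0.53962618 0.09632534] res [[-0.5, -1.3], [1.4, 0.6], [1.2, 2.7], [1.5, -0.4], [-0.9, -0.4], [-1.5, -0.3], [-1.1, -0.9]]
tab [0.5462 0.1051 0.1155] 0.0015 case [0.0079 0.0076]
bar [0.5174 0.0016 0.1374] 0.0019 case [-0.0367 -0.0901]
lock [0.6075 0.1904 0.1062] 0.0 case [0.0816 0.0823]
cap [0.6388 0.0045 0.109 ] 0.0024 case [ 0.0837 -0.1061]
```

Emit:
{"name": "drive_tool", "arguments": {
  "steps": [
    [1,6,12,10,-0.07],
    [1,12,28,5,-0.07],
    [1,15,34,0,-0.07],
    [1,15,34,0,-0.07],
    [1,15,34,0,0],
    [1,15,34,0,0],
    [1,15,34,0,0],
    [1,15,34,0,0],
    [1,15,34,0,0],
    [1,15,34,0,0],
    [1,15,34,0,0],
    [1,15,34,0,0],
    [1,15,34,0,0],
    [1,15,34,0,0],
    [1,15,34,0,0],
    [1,15,34,0,0],
    [1,15,34,0,0],
    [1,15,34,0,0],
    [1,15,34,0,0],
    [1,8,18,0,0]
  ],
  "grip_force": 30
}}

```text
clock: 1.82
position: [0.5467, 0.0749, 0.2416]
ee_rot: [-3.129, -0.254, -0.001]
force: [0.8, -0.3, -0.2]
width: 0.005
gripper_force: 0.0
```

```bash
python3 - <<'E'
from h import *
import pickle
c=get_image("wrist");pickle.dump(c,open("w1.pkl","wb"));cv2.imwrite("pics/w1.png",c["image"][:,:,::-1])
print(c["xyz"],c["attitude"]);o=observe();print(o["position"],o["ee_rot"],proj(c,o["position"]))
E
```

```text
[0.61188125 0.08615975 0.39883715] [ 2.2379747  -1.90414489 -0.24676804]
[0.54731165 0.07766993 0.2414962 ] [-3.12724920e+00 -2.58202465e-01 -1.39887886e-03] [316.25735618 244.77551786]
```

View pics/w1.png

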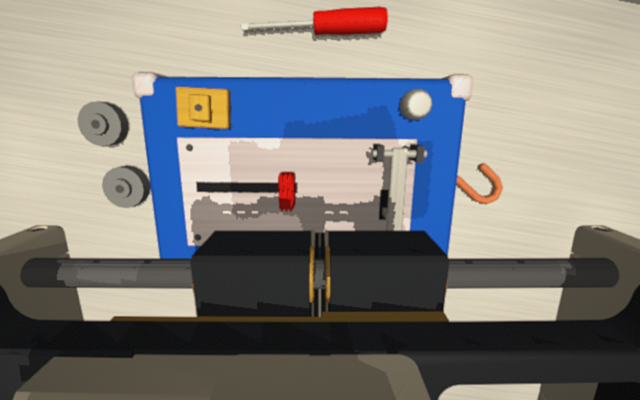

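The wrist view shows the tab at about (287,190) with its face edge near x=295. The lever hinge is at about (398,153), the plate's rear corners are at (178,138) and (417,139), and the bar is hidden behind the gripper.

```bash
python3 - <<'E'
from h import *
import pickle
c=pickle.load(open("w1.pkl","rb"))
t=np.array([.5396,.0963]);th=.157;Rr=np.array([[np.cos(th),-np.sin(th)],[np.sin(th),np.cos(th)]])
h=cv2.cvtColor(c["image"],cv2.COLOR_RGB2HSV);m=cv2.inRange(h,(0,150,60),(6,255,255));m[:150]=0
ys,xs=np.nonzero(m);print(xs.min(),xs.max(),ys.min(),ys.max(),[(y,xs[ys==y].min(),xs[ys==y].max()) for y in range(ys.min(),ys.max()+1,5)])
for n,u,v,z in(("c+x+y",178,138,.103),("c+x-y",417,139,.103),("tabR",xs.max()+.5,190,.1245),("tabL",xs.min()-.5,190,.1245),("tabtop",287,ys.min(),.1245),("tabbot",287,ys.max(),.1245),("leverL",390,200,.125),("leverR",408,200,.125)):
    p=onz(c,u,v,z);print(n,p.round(4),(Rr.T@(p[:2]-t)).round(4))
o=observe();print("tcp case",Rr.T@(o["position"][:2]-t))
E
```

```text
278 295 173 210 [(173, np.int64(281), np.int64(293)), (178, np.int64(279), np.int64(293)), (183, np.int64(278), np.int64(294)), (188, np.int64(278), np.int64(295)), (193, np.int64(279), np.int64(294)), (198, np.int64(279), np.int64(294)), (203, np.int64(279), np.int64(294)), (208, np.int64(280), np.int64(292))]
c+x+y [0.5735 0.2118 0.103 ] [0.0515 0.1087]
c+x-y [ 0.6075 -0.0044  0.103 ] [ 0.0513 -0.11  ]
tabR [0.5475 0.0976 0.1245] [0.008 0.   ]
tabL [0.5449 0.1132 0.1245] [0.0079 0.0159]
tabtop [0.5613 0.107  0.1245] [0.0231 0.0072]
tabbot [0.5281 0.1025 0.1245] [-0.0104  0.0079]
leverL [0.552  0.0135 0.125 ] [-0.0007 -0.0837]
leverR [ 0.5546 -0.0022  0.125 ] [-0.0006 -0.0997]
tcp case [ 0.00470388 -0.0196067 ]
```

Emit:
{"name": "drive_tool", "arguments": {
  "steps": [
    [1,4,-14,0,0],
    [1,0,0,-20,0],
    [1,0,0,-25,0],
    [1,0,0,-25,0],
    [1,0,0,-20,0],
    [1,0,0,-15,0],
    [1,0,0,-10,0],
    [1,0,0,-8,0],
    [1,0,0,-7,0],
    [1,0,0,0,0],
    [1,0,0,0,0]
  ]
}}

```text
clock: 2.78
position: [0.5501, 0.0559, 0.112]
ee_rot: [3.132, 0.248, 0.0]
force: [0.4, 0.6, 0.7]
width: 0.003
gripper_force: 0.0
```

```bash
python3 - <<'E'
from h import *
c=get_image("side");b=c["image"][130:270,205:390]
cv2.imwrite("pics/s2.png",cv2.resize(b,None,fx=4,fy=4,interpolation=cv2.INTER_CUBIC)[:,:,::-1])
o=observe();print(o["position"],o["force"],o["ee_rot"])
t=np.array([.5396,.0963]);th=.157;Rr=np.array([[np.cos(th),-np.sin(th)],[np.sin(th),np.cos(th)]]);print(Rr.T@(o["position"][:2]-t))
E
```

```text
[0.55039628 0.05603653 0.11234615] [0.6864811  0.40683813 0.11387029] [-3.13175825e+00 -2.47505309e-01 -1.48225469e-03]
[ 0.00436806 -0.04145632]
```

View pics/s2.png

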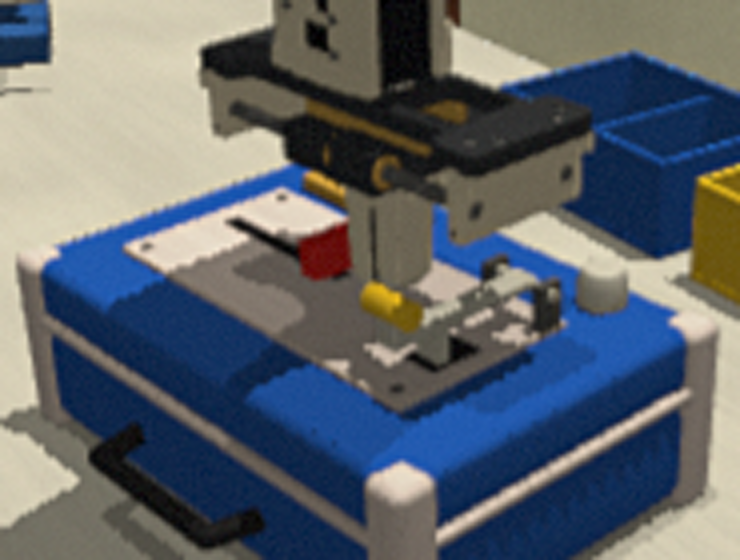

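The closed fingers stand clear between the bar and the tab, whose face is at about (325,250) in the crop. The gap to the face is about 22 mm.

Emit:
{"name": "drive_tool", "arguments": {
  "steps": [
    [1,1.4,4,0,0],
    [1,-0.6,4,0,0],
    [1,-0.6,4,0,0],
    [1,-0.6,4,0,0],
    [1,-0.6,4,0,0],
    [1,-0.3,2,0,0],
    [1,-0.3,2,0,0],
    [1,-0.3,2,0,0],
    [1,0,0,0,0],
    [1,0,0,0,0]
  ]
}}

```text
clock: 3.67
position: [0.5481, 0.0818, 0.1117]
ee_rot: [3.132, 0.247, -0.0]
force: [1.1, -1.2, -0.4]
width: 0.005
gripper_force: 0.0
```

Emit:
{"name": "drive_tool", "arguments": {
  "steps": [
    [1,-0.3,2,0,0],
    [1,-0.3,2,0,0],
    [1,0,0,0,0]
  ]
}}

```text
clock: 3.92
position: [0.5474, 0.086, 0.1117]
ee_rot: [3.132, 0.247, -0.0]
force: [-0.2, -1.2, 1.2]
width: 0.005
gripper_force: 0.6
```

Emit:
{"name": "drive_tool", "arguments": {
  "steps": [
    [1,-0.3,2,0,0],
    [1,-0.3,2,0,0],
    [1,0,0,0,0]
  ]
}}

```text
clock: 4.17
position: [0.5468, 0.0904, 0.1118]
ee_rot: [-3.132, -0.248, -0.0]
force: [0.0, -1.3, 0.5]
width: 0.006
gripper_force: 0.5
```

Emit:
{"name": "drive_tool", "arguments": {
  "steps": [
    [1,-0.3,2,0,0],
    [1,-0.3,2,0,0],
    [1,-0.3,2,0,0],
    [1,0,0,0,0]
  ]
}}

```text
clock: 4.5
position: [0.5458, 0.0966, 0.1118]
ee_rot: [-3.131, -0.248, 0.0]
force: [0.3, -0.8, -0.3]
width: 0.004
gripper_force: 0.4
```

Emit:
{"name": "drive_tool", "arguments": {
  "steps": [
    [1,-0.3,2,0,0],
    [1,-0.3,2,0,0],
    [1,-0.3,2,0,0],
    [1,0,0,0,0]
  ]
}}

```text
clock: 4.83
position: [0.5449, 0.1026, 0.1117]
ee_rot: [-3.131, -0.248, 0.0]
force: [0.1, -1.4, 0.3]
width: 0.011
gripper_force: 0.4
```

Emit:
{"name": "drive_tool", "arguments": {
  "steps": [
    [1,-0.3,2,0,0],
    [1,-0.3,2,0,0],
    [1,-0.3,2,0,0],
    [1,0,0,0,0]
  ]
}}

```text
clock: 5.17
position: [0.544, 0.1083, 0.1117]
ee_rot: [3.132, 0.248, -0.0]
force: [0.1, -1.6, 0.4]
width: 0.002
gripper_force: 0.7
```

Emit:
{"name": "drive_tool", "arguments": {
  "steps": [
    [1,-0.3,2,0,0],
    [1,-0.3,2,0,0],
    [1,-0.3,2,0,0],
    [1,0,0,0,0]
  ]
}}

```text
clock: 5.5
position: [0.5431, 0.1141, 0.1117]
ee_rot: [3.132, 0.248, -0.0]
force: [0.0, -4.3, 0.8]
width: 0.004
gripper_force: 1.4
```

Emit:
{"name": "drive_tool", "arguments": {
  "steps": [
    [1,-0.15,1,0,0],
    [1,-0.15,1,0,0],
    [1,0,0,0,0]
  ]
}}

```text
clock: 5.75
position: [0.5429, 0.1162, 0.1117]
ee_rot: [-3.132, -0.248, 0.0]
force: [-0.8, -4.1, 0.2]
width: 0.002
gripper_force: 1.4
```

Emit:
{"name": "drive_tool", "arguments": {
  "steps": [
    [1,-0.3,1,0,0],
    [1,-0.3,1,0,0],
    [1,0,0,0,0]
  ]
}}

```text
clock: 6.0
position: [0.5424, 0.1186, 0.1118]
ee_rot: [-3.131, -0.248, -0.001]
force: [0.5, -1.1, 1.5]
width: 0.005
gripper_force: 0.8
```

Emit:
{"name": "drive_tool", "arguments": {
  "steps": [
    [1,-0.15,1,0,0],
    [1,-0.15,1,0,0],
    [1,0,0,0,0]
  ]
}}

```text
clock: 6.25
position: [0.5422, 0.12, 0.1118]
ee_rot: [3.132, 0.248, 0.0]
force: [0.8, -2.4, 0.8]
width: 0.005
gripper_force: 1.3
```

Emit:
{"name": "drive_tool", "arguments": {
  "steps": [
    [1,-0.15,1,0,0],
    [1,0,0,0,0]
  ]
}}

```text
clock: 6.42
position: [0.5421, 0.1205, 0.1118]
ee_rot: [3.131, 0.247, 0.0]
force: [1.7, -4.9, 1.7]
width: 0.007
gripper_force: 2.0
```

Emit:
{"name": "drive_tool", "arguments": {
  "steps": [
    [1,-0.15,1,0,0],
    [1,0,0,0,0]
  ]
}}

```text
clock: 6.58
position: [0.542, 0.121, 0.1118]
ee_rot: [3.131, 0.246, 0.0]
force: [1.4, -5.9, 0.7]
width: 0.005
gripper_force: 2.6
```

Emit:
{"name": "drive_tool", "arguments": {
  "steps": [
    [1,-0.15,1,0,0],
    [1,0,0,0,0],
    [1,0,0,0,0]
  ]
}}

```text
clock: 6.83
position: [0.5419, 0.1215, 0.1118]
ee_rot: [3.13, 0.245, 0.0]
force: [1.6, -8.2, 1.2]
width: 0.005
gripper_force: 3.3
```

Emit:
{"name": "drive_tool", "arguments": {
  "steps": [
    [1,0.3,-2,0,0],
    [1,0.8,-5,0,0],
    [1,1.4,-9,0,0],
    [1,1.4,-9,0,0],
    [1,0,0,15,0],
    [1,0,0,25,0],
    [1,0,0,30,0],
    [0.3,0,0,30,0],
    [0.3,-3,-10,10,0],
    [0.3,-7,-22,0,0],
    [0.3,-7,-22,0,0],
    [0.3,-7,-22,0,0],
    [0.3,-4,-13,0,0],
    [0.3,-1,-8,0,0],
    [0.3,0,0,0,0],
    [0.3,0,0,0,0]
  ]
}}

```text
clock: 8.17
position: [0.5167, 0.001, 0.2217]
ee_rot: [-3.132, -0.246, -0.0]
force: [-0.6, 0.5, -0.3]
width: 0.608
gripper_force: 0.0
```

```bash
python3 - <<'E'
from h import *
o=observe();p=o["position"];print(p,o["ee_rot"],(np.array([.5173,.0013])-p[:2])*1e3,(0.119-p[2])*1e3)
t=np.array([.5396,.0963]);th=.157;Rr=np.array([[np.cos(th),-np.sin(th)],[np.sin(th),np.cos(th)]])
c=get_image("scene");h=cv2.cvtColor(c["image"],cv2.COLOR_RGB2HSV);m=cv2.inRange(h,(0,150,90),(6,255,255));m[:170]=0;m[240:]=0;m[:,:300]=0;m[:,420:]=0
ys,xs=np.nonzero(m);print(xs.mean(),ys.mean(),len(xs));p=onz(c,xs.mean(),ys.mean(),.1155);print(Rr.T@(p[:2]-t))
E
```

```text
[0.51666537 0.00096833 0.22169092] [-3.13151590e+00 -2.46473559e-01 -2.98373889e-04] [0.6346318  0.33167368] -102.6909215693167
355.4512195121951 213.41463414634146 82
[0.00882261 0.04527539]
```

Emit:
{"name": "drive_tool", "arguments": {
  "steps": [
    [0.3,0.5,0.3,-20,0],
    [0.3,0,0,-25,0],
    [0.3,0,0,-25,0],
    [0.3,0,0,-16,0],
    [0.3,0,0,-10,0],
    [0.3,0,0,-6,0],
    [0.3,0,0,0,0],
    [0.3,0,0,0,0]
  ]
}}

```text
clock: 8.88
position: [0.5175, 0.0018, 0.1202]
ee_rot: [-3.132, -0.248, -0.001]
force: [-0.2, -0.4, -0.2]
width: 0.701
gripper_force: 0.0
```

```bash
python3 - <<'E'
from h import *
c=get_image("side");b=c["image"][130:270,205:390]
cv2.imwrite("pics/s3.png",cv2.resize(b,None,fx=4,fy=4,interpolation=cv2.INTER_CUBIC)[:,:,::-1]);print(observe()["position"],observe()["force"])
E
```

```text
[0.51774643 0.00162208 0.12060151] [ 0.08379438  0.11539468 -0.04173106]
```

View pics/s3.png

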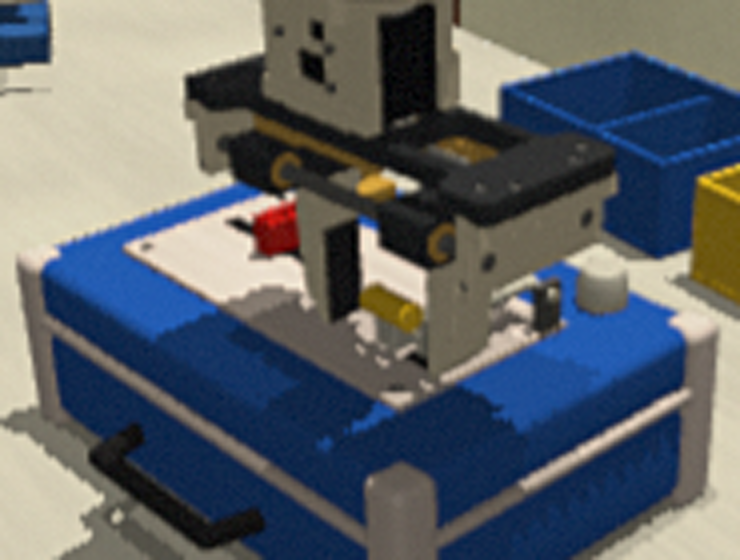

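The yellow bar at (390,305) lies between the open fingers, so I can close on it.

Emit:
{"name": "drive_tool", "arguments": {
  "steps": [
    [0.55,0,0,0,0],
    [0.65,0,0,0,0],
    [0.75,0,0,0,0],
    [0.85,0,0,0,0],
    [1,0,0,0,0],
    [1,0,0,0,0],
    [1,0,0,0,0],
    [1,0,0,0,0],
    [1,0,0,0,0]
  ],
  "grip_force": 15
}}

```text
clock: 9.68
position: [0.5171, 0.0012, 0.1198]
ee_rot: [3.132, 0.247, 0.0]
force: [-0.3, -0.1, 1.8]
width: 0.307
gripper_force: 15.0
```

Emit:
{"name": "drive_tool", "arguments": {
  "steps": [
    [1,0.5,0.1,3,0],
    [1,0.9,0.1,3.4,0],
    [1,1.2,0.2,3.4,0],
    [1,0,0,0,0],
    [1,0,0,0,0]
  ]
}}

```text
clock: 10.1
position: [0.5195, 0.0015, 0.1298]
ee_rot: [3.132, 0.247, -0.0]
force: [-1.5, -0.3, 1.5]
width: 0.309
gripper_force: 15.0
```

Emit:
{"name": "drive_tool", "arguments": {
  "steps": [
    [1,1.9,0.3,4.8,0],
    [1,1.9,0.3,4.7,0],
    [1,2.4,0.4,4.5,0],
    [1,2.5,0.4,4.4,0],
    [1,0,0,0,0]
  ]
}}

```text
clock: 10.52
position: [0.5286, 0.003, 0.1489]
ee_rot: [3.132, 0.247, 0.0]
force: [-3.6, -2.1, 3.1]
width: 0.3
gripper_force: 15.0
```

```bash
python3 - <<'E'
from h import *
c=get_image("side");b=c["image"][120:260,205:390]
cv2.imwrite("pics/s4.png",cv2.resize(b,None,fx=4,fy=4,interpolation=cv2.INTER_CUBIC)[:,:,::-1]);print(observe()["position"],observe()["force"])
E
```

```text
[0.52846124 0.00295115 0.14865061] [-4.73152585 -1.3099949   3.79140423]
```

View pics/s4.png

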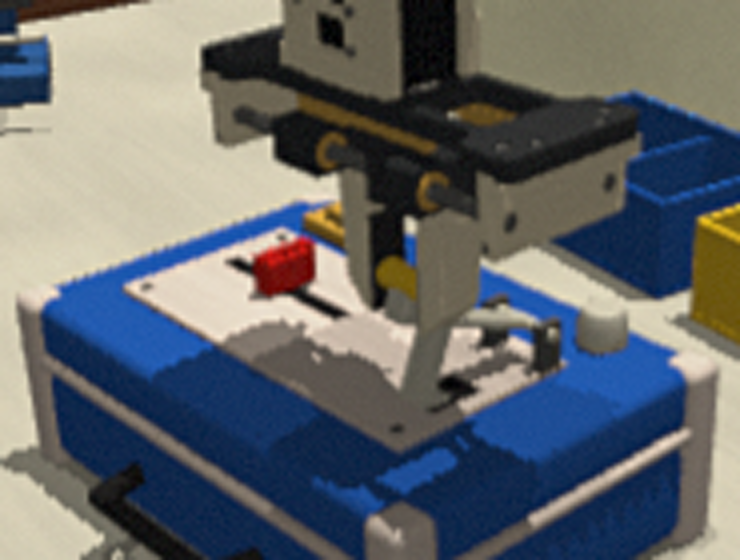

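The bar is at (395,275) between the pads and the lever is rising. The tab stays at (285,265).

Emit:
{"name": "drive_tool", "arguments": {
  "steps": [
    [1,2,0.3,4.8,0],
    [1,2.9,0.5,4.2,0],
    [1,3.3,0.5,3.8,0],
    [1,3.5,0.5,3.6,0],
    [1,3.8,0.6,3.4,0],
    [1,4.0,0.6,3.1,0],
    [1,4.2,0.7,2.8,0],
    [1,4.3,0.7,2.6,0],
    [1,0,0,0,0],
    [1,0,0,0,0]
  ]
}}

```text
clock: 11.4
position: [0.5573, 0.0075, 0.177]
ee_rot: [3.132, 0.247, 0.003]
force: [-1.1, -1.8, 5.5]
width: 0.304
gripper_force: 15.0
```

Emit:
{"name": "drive_tool", "arguments": {
  "steps": [
    [1,4.3,0.7,3.2,0],
    [1,4.5,0.7,2.6,0],
    [1,4.7,0.7,1.9,0],
    [1,4.8,0.7,1.5,0],
    [1,4.9,0.8,1.1,0],
    [1,4.9,0.8,0.8,0],
    [1,3,0.5,0.3,0],
    [1,2,0.3,0,0],
    [1,0,0,0,0],
    [1,0,0,0,0]
  ]
}}

```text
clock: 12.23
position: [0.5905, 0.0127, 0.1882]
ee_rot: [3.132, 0.247, 0.004]
force: [0.9, -1.8, 1.9]
width: 0.3
gripper_force: 15.0
```

Emit:
{"name": "drive_tool", "arguments": {
  "steps": [
    [1,2.2,0.4,0,0],
    [1,0,0,0,0],
    [1,0,0,0,0]
  ]
}}

```text
clock: 12.48
position: [0.5921, 0.013, 0.1883]
ee_rot: [3.132, 0.247, 0.002]
force: [-2.0, -2.4, 3.9]
width: 0.302
gripper_force: 15.0
```

Emit:
{"name": "drive_tool", "arguments": {
  "steps": [
    [0.5,0,0,0,0],
    [0.3,0,0,0,0],
    [0.3,0,0,0,0],
    [0.3,0,0,0,0],
    [0.3,0,0,10,0],
    [0.3,0,0,20,0],
    [0.3,0,0,30,0],
    [0.3,0,0,30,0],
    [0.3,-20,0,20,0],
    [0.3,-30,0,0,0],
    [0.3,-30,0,0,0],
    [0.3,-30,0,0,0],
    [0.3,0,0,0,0],
    [0.3,0,0,0,0]
  ]
}}

```text
clock: 13.65
position: [0.4808, 0.0131, 0.2989]
ee_rot: [3.131, 0.248, 0.003]
force: [0.3, -0.1, 0.9]
width: 0.698
gripper_force: 0.0
```

```bash
python3 - <<'E'
from h import *
o=observe();print(o["clock"],o["position"],o["force"])
a=get_image("side")["image"][110:250,205:390];b=get_image("scene")["image"][145:285,255:440]
cv2.imwrite("pics/f.png",cv2.resize(np.vstack([a,b]),None,fx=2.1*1,fy=2.1,interpolation=cv2.INTER_CUBIC)[:,:,::-1])
E
```

```text
13.65 [0.4808139  0.01311008 0.29888133] [ 0.31637114 -0.08939186  0.93373334]
```

View pics/f.png

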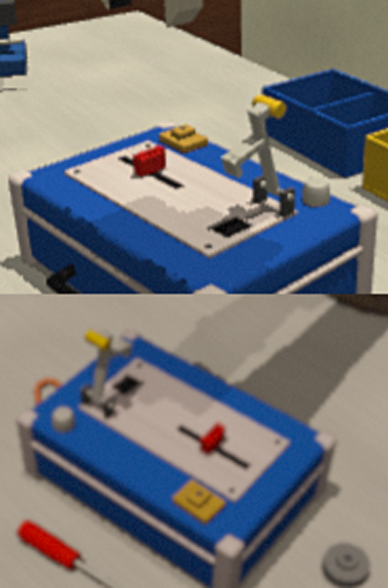

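The latch stands up with the bar at (268,105). The tab is parked mid-slot and the lock and cap look undisturbed. I'll check the angle before handing in.

```bash
python3 - <<'E'
from h import *
A=get_image("scene");B=get_image("side");r=[]
for c,(x0,y0,x1,y1) in((A,(280,140,330,180)),(B,(310,145,350,175))):
    h=cv2.cvtColor(c["image"],cv2.COLOR_RGB2HSV);m=cv2.inRange(h,(20,130,80),(34,255,255))[y0:y1,x0:x1];n,l,s,ce=cv2.connectedComponentsWithStats(m);i=1+s[1:,4].argmax();print(s[i],ce[i]+[x0,y0]);r.append(ray(c,*(ce[i]+[x0,y0])))
(o1,d1),(o2,d2)=r;s=np.linalg.lstsq(np.c_[d1,-d2],o2-o1,rcond=None)[0];p=(o1+s[0]*d1+o2+s[1]*d2)/2
t=np.array([.5396,.0963]);th=.157;Rr=np.array([[np.cos(th),-np.sin(th)],[np.sin(th),np.cos(th)]]);print(p,Rr.T@(p[:2]-t))
E
```

```text
[16 22 11 10 66] [301.16666667 166.5       ]
[16 10 15 11 85] [333.91764706 159.69411765]
[0.59092619 0.01282717 0.20372519] [ 0.03764346 -0.09047133]
```

```bash
python3 -c "
from cell import arm
print(arm.sign_off())"
```

```text
the job is handed in; nothing more can be done
None
```

The job is handed in, with no verdict shown: the tab is at its sprung stop (8.2 N measured in the last push reading), the latch stands at about 1.3 rad and stayed up when released, and in the final picture the lock, cap and other parts in view looked unmoved.

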